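Crank the board under the inspection microscope

TASK

Bring the circuit board on the inspection slide under the microscope: swing the folded handle of the slide's handwheel (the larger of the two) fully upright, crank the wheel clockwise until the carriage's centre mark stands level with the microscope's pointers, then fold the handle flat across the wheel again and let go. Move the carriage only with the crank, do not push it itself.

Things in the scene. Friction and masses are not known exactly. Their poses are not given: they have to be found in the camera images.
- hub (a point): Centre of the top face (102 mm above the table) of the slide's handwheel, an aluminium disc 144 mm across, 12 thick, on a white gearbox. (The 84 mm wheel on the dark vise is not part of the job.) z up; x points from the axis to the handle's hinge and turns with the wheel. Hinge pin: along y, at x = 58, z = 24 mm, in a steel fork 22 wide, 30 high.
- wheel (a joint): Angle of that wheel about its upright axis; grows clockwise seen from above (the hinge moves from the hub's x towards -y), 0 to 5.4 rad, starts at 0 to 0.8. Driving it clockwise moves the carriage away from the wheel, towards the microscope, 25 mm per radian. Friction about 0.08 N m; it stays where it is left.
- handle (a joint): Folding handle: thin steel shank (11 mm) with a black ball knob, 26 mm thick, its centre 60 mm from the hinge pin; the ball swivels freely on the shank. 0 = flat across the wheel, the ball over the wheel's axis (2 mm past it), centre 24 mm over the wheel's face. 1.57 = upright over the hinge, at its stop, ball centre 84 mm over the face. Friction 0.04 N m: it stays at any angle.
- carriage: Aluminium carriage, 150 mm across the bed (x), 120 along it (y), with a green board and heat sinks, 65 high. Origin at its middle, at table height; y points along the bed from wheel to microscope. A dark line on each side edge marks y = 0. Starts 250 to 270 mm from the wheel's axis, 55 to 115 mm short of the lens; can overrun it. Stays put when left.
- scope: White microscope, 400 mm high, clamped on the bed. Origin under the lens, at table height, on the bed's middle line; y along the bed, away from the wheel; column 170 mm beyond the lens. Two thin dark pointers, one each side of the bed, mark y = 0 at x = 80 and -80 mm, 47 mm high. The carriage is in place when its origin is at this origin (marks at the pointers).

How it is judged (in metres and radians):
On the way, in this order (a step that is already met when the one before it is completed fails the run):
1. the handle of the slide's handwheel is swung out upright (at least 1.3 rad) (value of joint handle above 1.3 rad), for 0.2 s.
2. with the handle out (above 1.1 rad), the carriage is cranked to within 12 mm of the lens (horizontal distance between carriage and scope below 0.012 m and value of joint handle above 1.1 rad), for 0.2 s.
At the end, for the whole second after the job is handed in: The carriage is at rest with its middle within 12 mm of the point under the lens, and the handle is folded flat to within 0.2 rad (11 degrees) (horizontal distance between carriage and scope below 0.012 m and value of joint handle below 0.2 rad and linear speed of carriage below 0.01 m/s); the robot touches nothing.
It fails at once if the carriage or its board is pushed directly (more than 5 N from the robot) (contact force between any of the fingers, the arm and carriage above 5 N).
It also fails if it takes over 56 s, if anything falls off the work surface, if the arm or the gripper's body presses on something with over 40 N, if the wrist force passes 120 N, or if a joint passes its speed limit or range.

ROBOT

A 6-joint arm with a two-finger parallel gripper is mounted at the origin on the work surface. World frame = base frame: x ahead of the robot, y to its left, z up, the work surface at z = 0. Lengths are in mm, angles in degrees, forces in N, time in s.
With the tool pointing down it reaches from about 300 to 850 mm from the base axis. Payload 4.2 kg.
Tool frame: the origin (TCP) lies between the finger pads; the fingertips stand 22 mm ahead of it and the grasp point (between the pads) lies 3 mm ahead of it; z points along the fingers, y is the direction in which the jaws open and shut (so a half turn about z gives the same grasp; the last joint's range is limited). The gripper opens to 91 mm and grips with 3 to 60 N. Pads are 32 mm wide; open, the fingers measure 118 mm over their backs; the gripper's body (76 mm by 178 mm) begins 60 mm behind the grasp point.
Start: joints at [63.312, 18.312, 89.639, -0, 72.044, -1.146], TCP at [247.933, 518.818, 213.976] pointing down, gripper open.
Joint ranges: [-177.97, 177.97], [-48.28, 115.42], [12.27, 149.76], [-77.06, 257.06], [2.81, 150.46], [-146.56, 146.56]. Speed limits (degrees/s): [147.25, 147.25, 180, 180, 180, 180].

INTERFACE

Orientations are given as [roll, pitch, yaw] about the fixed x, y, z axes, in that order (R = Rz(yaw) Ry(pitch) Rx(roll)).
In Python, from workcell import * gives the robot as it stands.
- The arm moves only by the shell command python3 -m jog 'ROWS' [OPENING] [FORCE]. ROWS is text: rows parted by semicolons, each of 6 numbers parted by spaces: the shift along the tool's x, y, z in units of 0.5 m (1.0 is 0.5 m), then the turn, a rotation vector about the tool's x, y, z in units of pi/2 rad (1.0 is pi/2 rad). A call has 1 to 20 rows; each row is the pose to reach, as a shift and turn from the pose measured when the call began, along the tool's axes at that moment; what a row does not reach only later rows make up. A row lasts 1/12 s, in which the tool goes at most 41.7 mm and 7.16 degrees, less where a joint would pass 70% of its speed; a pose out of reach is approached as far as the arm can. A call with a number of a shift or a turn outside -1 to 1 is refused whole. A call with a gripper value outside its range is refused whole. OPENING is the opening, from -1 (shut) to 1 (fully open), set as the call begins (- or left out, the last holds). The fingers move at their own pace and stop on an object; FORCE is the grip in N (left out, the last holds). Time passes only in rows, so rows that repeat a pose let the fingers close. It gives the time, the measured TCP pose, the force and the opening at its end, in the units of the state.
- state(): the state, without advancing time (a new reading comes with each control period).
- grab_frame(name): name is "scene" or "top" or "wrist"; returns the picture (420x560x3 uint8, red, green, blue); there is no depth.
- calibration(name): a dict with "mtx" (3x3 intrinsics, pixels), "distortion" ([k1, k2, p1, p2, k3] as OpenCV has them; the pictures are not rectified), "rvec" (rotation vector, rad) and "tvec" (3), from world to camera coordinates, as OpenCV has them. Camera axes: x right, y down, z forward; pixel columns grow to the right and rows downward; lengths in mm; the calibration is good to about 2 mm. A picture is of the moment at which its call begins: read the wrist's pose just before it. calibration takes no time and is no camera call; for the wrist camera it gives the pose at the moment of the call.
- job_done(): hands the job in, once; it reports no verdict.
Trained networks look in the newest picture that a camera, given by its name, has taken for a name from the list of things; names that differ only in an ending like _2 or _b are one class to them, and where a whole thing is asked for, a point or a joint stands for the part that bears it (a point fixed in the world has none). Each returns a list of dicts, best first, with "confidence" (0 to 1); they miss things now and then, are a little off and sometimes report something else, mostly with a low value. They report only what shows in the picture. A call takes as long as a camera call.
- spot_in(query, camera): "rect" ([left, top, right, bottom] in pixels, round what is visible of it).
- tip_of(query, camera): "location" ([column, row] in pixels: a listed point, or the origin of a listed thing).
The state is a dict: "time_s": time; "qpos": joint angles; "qvel": joint speeds; "effort": joint torques, N m; "ee_pos": TCP position; "ee_rot": TCP orientation; "force": force on the tool from outside, world axes, zero at the start; "torque": the same for the moment, N m; "gripper_width": finger opening in mm.
Only numpy, scipy, OpenCV 4.12 (cv2) and the standard library are available. Lean on these libraries where they do the work, as an engineer would, in place of code of your own. Each camera call takes 0.05 s, during which the arm holds its last target. There are 200 camera calls.

## Working session

There is one attempt and no reset: what is moved stays moved. The work goes in short steps, Python scripts to look and compute and a shell command to move; the robot and the scene stay as the last step left them, time stands still between calls to the robot, and variables do not carry over. Pictures are saved under pics/ and viewed, about 8 in all and at most 12, crops included, and the job is handed in when it is done.

```bash
mkdir -p pics; ls; python3 - <<'E'
from workcell import *
import cv2,numpy as np
s=state();print(s)
for n in("scene","top"):
    im=grab_frame(n);cv2.imwrite(f"pics/{n}0.png",im[:,:,::-1])
    for q in("hub","wheel","handle","carriage","scope"):
        print(n,q,tip_of(q,n)[:2] if q in("hub","carriage","scope") else '',spot_in(q,n)[:2])
    c=calibration(n);print(c)
E
```

```text
pics
{'time_s': 0.0, 'qpos': array([ 6.33123138e+01,  1.83530064e+01,  8.97052337e+01, -3.08734078e-04,
        7.20438817e+01, -1.14535953e+00]), 'qvel': array([ 0.05967638,  0.05358354, -0.0040194 ,  0.09346191, -0.08205208,
        0.01191335]), 'effort': array([ 7.74840373e-04, -4.12462807e+01, -2.31967646e+01,  7.26640876e-02,
        4.57542110e-02, -1.58470480e-04]), 'ee_pos': array([247.70069977, 518.36321974, 213.11453752]), 'ee_rot': array([-1.79897893e+02, -1.74784096e-03,  1.54457767e+02]), 'force': array([-0.01239882,  0.50804103,  0.39207016]), 'torque': array([-0.01874624, -0.01578586, -0.01537366]), 'gripper_width': 90.83322111144206}
scene hub [{'location': [203.8, 213.7], 'confidence': 0.77}] [{'rect': [162.1, 187.8, 250.2, 245.7], 'confidence': 0.87}]
scene wheel  [{'rect': [167.2, 186.0, 250.6, 246.0], 'confidence': 0.76}]
scene handle  [{'rect': [196.4, 193.8, 212.9, 221.3], 'confidence': 0.85}]
scene carriage [{'location': [313.1, 202.3], 'confidence': 0.63}] [{'rect': [247.5, 155.4, 361.5, 227.3], 'confidence': 0.74}]
scene scope [] [{'rect': [314.4, 0.7, 443.9
[... 524 characters left out ...]
el  [{'rect': [302.5, 215.0, 378.3, 291.6], 'confidence': 0.98}]
top handle  [{'rect': [336.4, 221.8, 362.1, 255.9], 'confidence': 0.71}]
top carriage [{'location': [207.8, 245.7], 'confidence': 0.67}] [{'rect': [170.6, 203.0, 300.2, 280.7], 'confidence': 0.94}]
top scope [] [{'rect': [0.1, 129.0, 168.7, 285.6], 'confidence': 0.62}]
{'mtx': array([[432.73740028,   0.        , 279.54214097],
       [  0.        , 432.73740028, 209.35473654],
       [  0.        ,   0.        ,   1.        ]]), 'distortion': array([-0.10063531,  0.        ,  0.        ,  0.        ,  0.        ]), 'rvec': array([ 2.19820539, -1.98893271,  0.2350449 ]), 'tvec': array([-17.49431107, 601.65210668, 763.48677006])}
```

```bash
python3 - <<'E'
import cv2,numpy as np
a=cv2.imread("pics/scene0.png");b=cv2.imread("pics/top0.png")
c=np.vstack([cv2.resize(a[0:260,130:460],(800,630))[:,:]]);cv2.imwrite("pics/a.png",cv2.resize(c,(760,598)))
cv2.imwrite("pics/b.png",cv2.resize(b[110:320,0:420],(800,400),interpolation=cv2.INTER_CUBIC))
E
```

```text
(no output)
```

View pics/a.png

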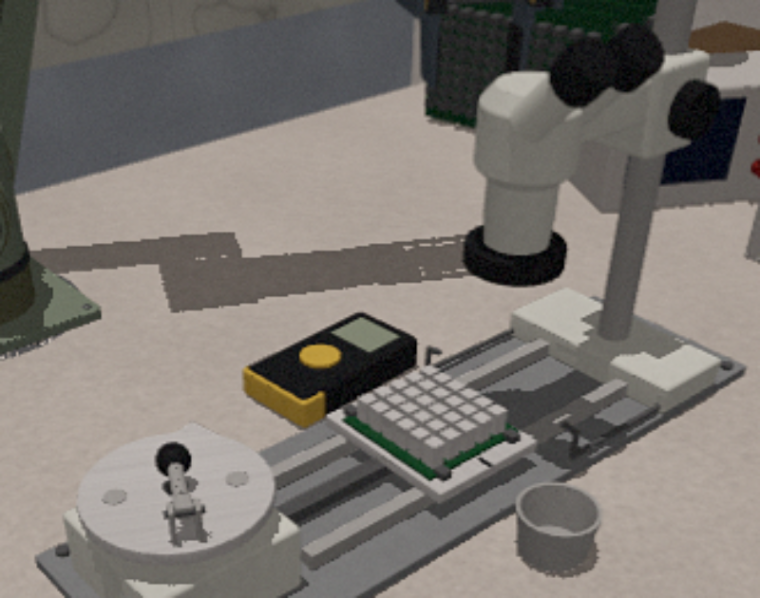

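View pics/b.png

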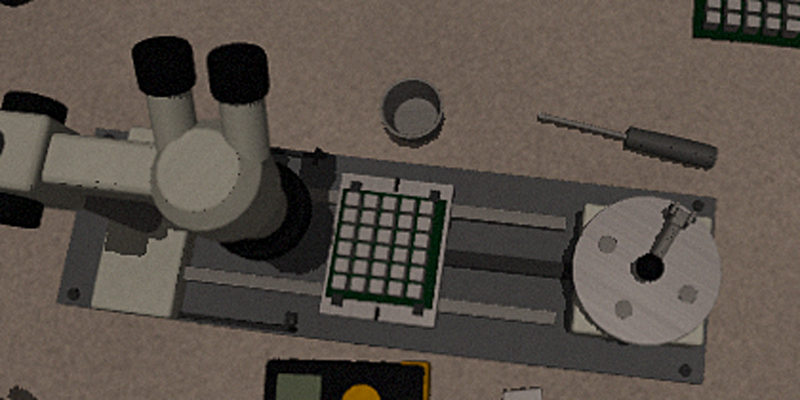

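Top view: hub near crop (647,270), the hinge fork at (681,213), the carriage marks at (397,184) and (377,313), and the pointers at (319,155) and (291,320). The handle lies flat, with its ball over the hub.

```bash
cat > h.py <<'E'
from workcell import *
import cv2,numpy as np
from scipy.spatial.transform import Rotation as Ro
def ray(n,p):
    c=calibration(n);R=cv2.Rodrigues(c["rvec"])[0]
    u=cv2.undistortPoints(np.array([[p]],float),c["mtx"],c["distortion"])[0,0]
    return -R.T@c["tvec"],R.T@np.array([*u,1])
def atz(n,p,z):
    o,d=ray(n,p);return o+d*(z-o[2])/d[2]
def proj(n,X):
    c=calibration(n);return cv2.projectPoints(np.array(X,float).reshape(-1,1,3),c["rvec"],c["tvec"],c["mtx"],c["distortion"])[0][:,0]
E
python3 - <<'E'
from h import *
np.set_printoptions(precision=1,suppress=True)
T=lambda x,y:(x/1.9048,110+y/1.9048)
S=lambda x,y:(130+x*330/760,y*260/598)
print("hub net",atz("top",(339.8,249.7),102),atz("scene",(203.8,213.7),102))
print("disc",atz("top",T(646.5,270),102),"scene disc",atz("scene",S(176.5,495),102))
for e in((572,270),(721,270),(647,196),(647,345)):print(" edge",atz("top",T(*e),102))
print("ball",atz("top",T(650,268),126),atz("scene",S(173,459),126))
print("fork",atz("top",T(681,213),126),atz("scene",S(184,508),126))
for z in(40,47):
  print("marks",z,atz("top",T(397,184),z),atz("top",T(377,313),z),atz("scene",S(485,462),z))
print("ptrs",atz("top",T(319,155),47),atz("top",T(291,320),47),atz("scene",S(431,353),47),atz("scene",S(572,430),47))
E
```

```text
hub net [528.9 -74.3 102. ] [527.  -79.8 102. ]
disc [525.1 -73.9 102. ] scene disc [533.5 -78.4 102. ]
 edge [518.2  -3.2 102. ]
 edge [ 532.  -145.1  102. ]
 edge [597.3 -69.4 102. ]
 edge [454.7 -79.4 102. ]
ball [523.8 -73.9 126. ] [523.6 -72.3 126. ]
fork [578.4 -99.4 126. ] [574.8 -97.4 126. ]
marks 40 [598.7 185.4  40. ] [462.8 187.7  40. ] [598.  186.5  40. ]
marks 47 [597.1 184.1  47. ] [462.4 186.3  47. ] [604.  179.2  47. ]
ptrs [620.1 270.9  47. ] [446.  272.6  47. ] [448.1 269.5  47. ] [621.4 272.3  47. ]
```

```bash
cat >> h.py <<'E'
def rel(p):
    "world target -> tool-axis shift units"
    s=state();R=Ro.from_euler("xyz",s["ee_rot"],degrees=True).as_matrix()
    return np.round(R.T@(np.array(p,float)-s["ee_pos"])/500,4)
E
python3 - <<'E'
from h import *
a=cv2.imread("pics/scene0.png");b=cv2.imread("pics/top0.png")
cv2.imwrite("pics/c.png",cv2.resize(np.hstack([a,b]),(800,300)))
print(rel((523.8,-74,200)),rel((400,250,213)))
E
```

```text
[-1.009  -0.8319  0.0279] [-0.5063 -0.354   0.002 ]
```

View pics/c.png

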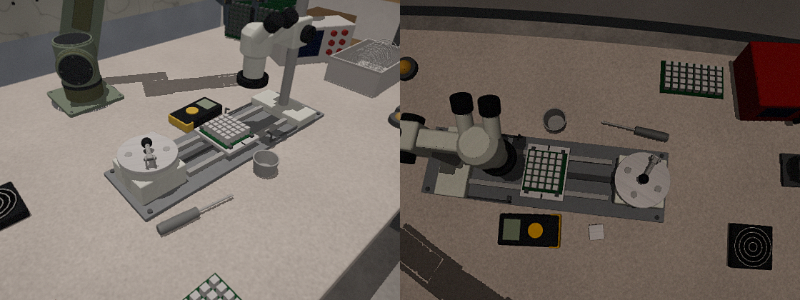

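The full view shows nothing in the way of a straight approach. The vise and second wheel aren't near the slide.

```bash
python3 -m jog '-.1 -.083 0 0 0 0;-.2 -.166 0 0 0 0;-.28 -.23 0 0 0 0;-.35 -.29 0 0 0 0;-.42 -.346 0 0 0 0;-.49 -.404 0 0 0 0;-.56 -.462 0 0 0 0;-.63 -.519 0 0 0 0;-.7 -.577 0 0 0 0;-.77 -.635 0 0 0 0;-.83 -.684 0 0 0 0;-.89 -.734 0 0 0 0;-.94 -.775 0 0 0 0;-.97 -.8 0 0 0 0;-.98 -.81 0 0 0 0;-.98 -.81 0 0 0 0;-.98 -.81 0 0 0 0'
python3 - <<'E'
from h import *
np.set_printoptions(precision=1,suppress=True)
s=state();print(s["ee_pos"],s["ee_rot"],s["qpos"],rel((523.8,-74,200)))
im=grab_frame("wrist");cv2.imwrite("pics/w1.png",im[:,:,::-1])
print(tip_of("hub","wrist")[:2],spot_in("handle","wrist")[:2],spot_in("wheel","wrist")[:2])
E
```

```text
time_s: 2.32
ee_pos: [516.4, -60.5, 213.6]
ee_rot: [-180.0, 0.0, 154.2]
force: [0.3, 0.2, 0.6]
gripper_width: 91.2
[516.4 -60.5 213.6] [-180.     0.   154.2] [ -7.9  13.4  96.7  -0.   69.9 -72.1] [-0. -0.  0.]
[{'location': [272.5, 225.6], 'confidence': 0.67}] [{'rect': [254.3, 218.5, 293.0, 310.7], 'confidence': 0.96}] [{'rect': [184.4, 134.5, 362.7, 310.6], 'confidence': 0.58}]
```

View pics/w1.png

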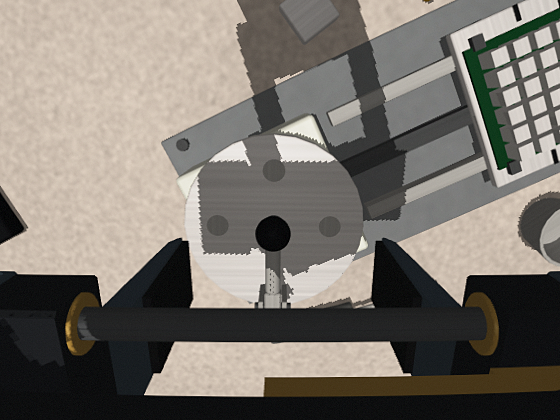

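Wrist view: the ball is at (272,234) and the fork at (274,297), so the jaw axis is square to the shank.

```bash
python3 - <<'E'
from h import *
b=atz("wrist",(272.5,233.5),126);h=atz("wrist",(274,297),126);d=atz("wrist",(273.5,221.5),102)
print(b,h,d,np.linalg.norm(h-b),np.degrees(np.arctan2(*(h-b)[1::-1])))
print(rel((524,-74,170)).tolist(),rel((524,-74,130)).tolist())
E
```

```text
[521.9722073  -66.14449312 126.        ] [569.55649505 -87.88924738 126.        ] [520.76363337 -65.29122682 102.        ] 52.31728947747422 -24.559140419162688
[-0.0319, -0.0236, 0.0878] [-0.0319, -0.0237, 0.1678]
```

```bash
python3 -m jog '-.015 -.009 .04 0 0 0;-.028 -.018 .08 0 0 0;-.028 -.018 .08 0 0 0;-.028 -.018 .08 0 0 0;-.028 -.018 .08 0 0 0'
python3 - <<'E'
from h import *
s=state();print(s["ee_pos"],s["ee_rot"],calibration("wrist")["mtx"][0])
im=grab_frame("wrist")
g=im.max(2)<25
cv2.imwrite("pics/w2.png",im[:,:,::-1])
print(tip_of("hub","wrist")[:2],spot_in("handle","wrist")[:2])
c=cv2.HoughCircles(cv2.medianBlur(cv2.cvtColor(im,cv2.COLOR_RGB2GRAY),5),cv2.HOUGH_GRADIENT,1.5,30,param1=80,param2=25,minRadius=15,maxRadius=35)
for q in (c[0][:6] if c is not None else []):print(q,atz("wrist",q[:2],126))
E
```

```text
time_s: 2.93
ee_pos: [523.6, -69.5, 174.9]
ee_rot: [179.9, 0.0, 154.6]
force: [0.2, -0.1, 0.1]
gripper_width: 91.1
[523.59102797 -69.53730963 174.9423632 ] [1.79939011e+02 4.31877065e-03 1.54610782e+02] [374.00304889   0.         281.62433984]
[{'location': [279.6, 230.0], 'confidence': 0.83}] [{'rect': [256.9, 221.7, 304.3, 309.3], 'confidence': 0.98}]
[522.75  45.75  34.05] [479.05257243 101.50461526 126.        ]
[302.25 140.25  34.05] [474.75604745 -32.28423992 126.        ]
[276.75 239.25  19.05] [523.69792743 -72.12051595 126.        ]
[471.75  77.25  32.4 ] [483.17482472  69.23536988 126.        ]
[468.75 323.25  17.55] [636.23824867  20.32909686 126.        ]
[471.75 134.25  34.05] [513.69850957  59.38286395 126.        ]
```

View pics/w2.png

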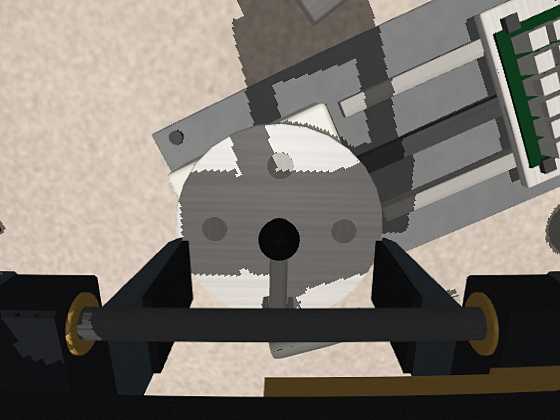

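The ball is at (279,239), which puts it near (524,−72), close to centred between the fingers. Next I descend and grip.

```bash
python3 -c "
from h import *
print(rel((524,-72,129)).tolist())"
python3 -m jog '0 -.002 .03 0 0 0;-.001 -.004 .06 0 0 0;-.001 -.004 .09 0 0 0;-.001 -.004 .09 0 0 0;-.001 -.004 .09 0 0 0'
python3 -m jog '0 0 0 0 0 0;0 0 0 0 0 0;0 0 0 0 0 0;0 0 0 0 0 0;0 0 0 0 0 0;0 0 0 0 0 0;0 0 0 0 0 0;0 0 0 0 0 0;0 0 0 0 0 0;0 0 0 0 0 0' -1 12
```

```text
[-0.0016, -0.0035, 0.0924]
time_s: 3.5
ee_pos: [523.5, -71.9, 130.5]
ee_rot: [179.9, 0.0, 154.6]
force: [0.2, 0.4, 1.0]
gripper_width: 91.0
time_s: 4.33
ee_pos: [523.5, -71.9, 130.5]
ee_rot: [179.9, 0.0, 154.6]
force: [0.1, 0.5, 0.1]
gripper_width: 27.5
```

```bash
python3 -m jog '0 0 0 0 0 0;0 0 0 0 0 0;0 0 0 0 0 0;-.001 0 -.016 0 0 0;-.004 0 -.031 0 0 0;-.009 0 -.046 0 0 0;-.016 0 -.06 0 0 0;-.025 0 -.073 0 0 0;-.035 0 -.085 0 0 0;-.047 0 -.095 0 0 0;-.06 0 -.104 0 0 0;-.074 0 -.111 0 0 0;-.089 0 -.116 0 0 0;-.104 0 -.119 0 0 0;-.112 0 -.12 0 0 0;-.114 0 -.12 0 0 0;-.114 0 -.12 0 0 0;-.114 0 -.12 0 0 0;-.114 0 -.12 0 0 0'
python3 - <<'E'
from h import *
a=grab_frame("scene")[60:280,120:400];w=grab_frame("wrist")
cv2.imwrite("pics/d.png",np.hstack([cv2.resize(a,(400,314)),cv2.resize(w,(400,314))])[:,:,::-1])
E
```

```text
time_s: 5.92
ee_pos: [574.9, -96.6, 190.6]
ee_rot: [180.0, 0.1, 154.6]
force: [-0.1, -1.2, 1.5]
gripper_width: 21.5
```

View pics/d.png

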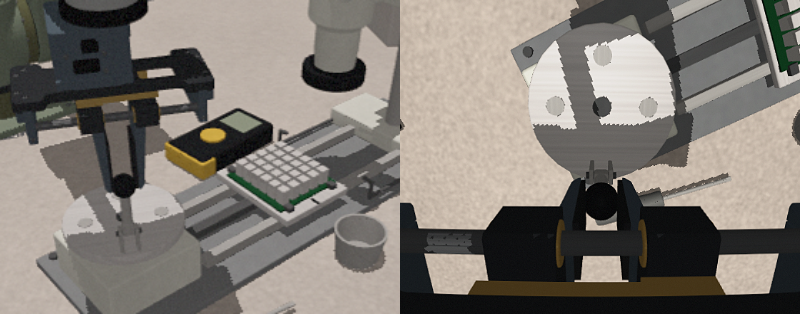

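The handle is up, but the ball sits at the inner edge of the pads (gap 21.5). I'll triangulate it to get the angle.

```bash
python3 - <<'E'
from h import *
o1,d1=ray("wrist",(281.5,269));o2,d2=ray("scene",(206.1,190.2))
A=np.c_[d1,-d2];t=np.linalg.lstsq(A,o2-o1,rcond=None)[0];p,q=o1+d1*t[0],o2+d2*t[1];print(p,q,state()["ee_pos"])
hub=np.array([525.6,-73.]);u=np.array([np.cos(np.radians(-24.6)),np.sin(np.radians(-24.6))])
for a in (60,65,70,75,80,85,90):
    r=58-60*np.cos(np.radians(a));X=[*(hub+u*r),126+60*np.sin(np.radians(a))]
    print(a,np.round(X),proj("wrist",X)[0],proj("scene",X)[0])
E
```

```text
[575.6653861  -95.77222082 184.91679057] [574.46193229 -97.95575278 184.84339627] [574.82135206 -96.47374891 190.61287258]
60 [551. -85. 178.] [280.52635125 214.97092663] [205.25452896 183.76493468]
65 [555. -87. 180.] [280.64505992 225.08078141] [205.59077224 184.14410147]
70 [560. -89. 182.] [280.77140476 235.36703812] [205.97666292 184.82418   ]
75 [564. -91. 184.] [280.90354715 245.67632841] [206.41008382 185.80605597]
80 [569. -93. 185.] [281.03950278 255.85375869] [206.88838269 187.08783574]
85 [574. -95. 186.] [281.17721229 265.74842622] [207.40836484 188.66465855]
90 [578. -97. 186.] [281.31461526 275.21865235] [207.96629569 190.5285453 ]
```

The ball is at about (575,−97,185), so the handle stands at about 86° and is well gripped. Now I crank clockwise on radius 54 about the hub (525.7,−74), starting with 120° of about 195°.

```bash
python3 -m jog '.0016 -.0188 0 0 0 0;.0065 -.0369 0 0 0 0;.0145 -.054 0 0 0 0;.0253 -.0694 0 0 0 0;.0386 -.0827 0 0 0 0;.054 -.0935 0 0 0 0;.0711 -.1015 0 0 0 0;.0892 -.1064 0 0 0 0;.108 -.108 0 0 0 0;.1268 -.1064 0 0 0 0;.1449 -.1015 0 0 0 0;.162 -.0935 0 0 0 0;.162 -.0935 0 0 0 0;.162 -.0935 0 0 0 0'
python3 - <<'E'
from h import *
s=state();p=s["ee_pos"][:2]-[525.7,-74];print(p,np.hypot(*p),np.degrees(np.arctan2(p[1],p[0])),s["qpos"].round())
t=grab_frame("top")
print(tip_of("carriage","top")[:1],spot_in("carriage","top")[:1])
b=t[170:300,90:390];a=grab_frame("scene")[60:280,120:400]
cv2.imwrite("pics/e.png",np.vstack([cv2.resize(b,(692,300),interpolation=2),cv2.resize(cv2.resize(a,(382,300)),(692,300))])[:,:,::-1])
E
```

```text
time_s: 7.18
ee_pos: [479.3, -102.6, 190.9]
ee_rot: [179.9, -0.1, 154.6]
force: [-2.0, 0.1, 8.5]
gripper_width: 21.0
[-46.42932124 -28.62620297] 54.54485647157468 -148.34390876456112 [-13.  12. 102.   0.  66. -78.]
[{'location': [179.3, 242.8], 'confidence': 0.73}] [{'rect': [143.0, 199.7, 301.2, 279.2], 'confidence': 0.66}]
```

View pics/e.png

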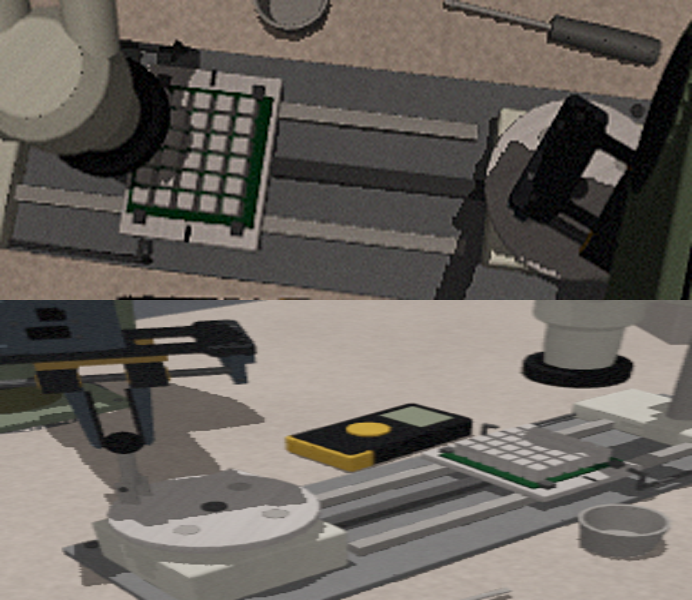

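Top crop: the marks have moved to (213,78) and (187,234). The handle is upright and still gripped.

```bash
python3 - <<'E'
from h import *
T=lambda x,y:(90+x/2.307,170+y/2.307)
for z in (35,40):print(atz("top",T(213,78),z),atz("top",T(187,234),z))
print("tips",atz("top",T(180,50),47),atz("top",T(146,248),47))
E
```

```text
[600.27187673 239.98398515  35.        ] [463.11531605 242.03779951  35.        ]
[599.15083961 238.72595287  40.        ] [462.80506817 240.76762628  40.        ]
tips [619.56828473 269.68290954  47.        ] [447.08072766 271.74477118  47.        ]
```

Moved 53 mm for 123°, as expected. That leaves about 31.5 mm, or 72°. I'll yaw the tool −15° on the way so the jaws end up parallel to the hinge pin.

```bash
python3 -m jog '.0149 .0116 0 0 0 .02;.0275 .0256 0 0 0 .04;.0375 .0415 -.001 0 0 .06;.0446 .059 -.001 0 0 .08;.0485 .0773 -.001 0 0 .1;.0492 .0962 -.001 0 0 .12;.0467 .1148 -.001 0 0 .15;.0457 .1185 -.001 0 0 .166;.0457 .1185 -.001 0 0 .166;.0457 .1185 -.001 0 0 .166;.0457 .1185 -.001 0 0 .166;.0457 .1185 -.001 0 0 .166'
python3 - <<'E'
from h import *
s=state();p=s["ee_pos"][:2]-[525.7,-74];print(p,np.hypot(*p),np.degrees(np.arctan2(p[1],p[0])),s["qpos"].round())
t=grab_frame("top")
b=t[170:300,90:390];a=grab_frame("scene")[100:250,150:400]
cv2.imwrite("pics/f.png",np.vstack([cv2.resize(b,(692,300),interpolation=2),cv2.resize(cv2.resize(a,(500,300)),(692,300))])[:,:,::-1])
E
```

```text
time_s: 8.38
ee_pos: [483.3, -38.7, 192.0]
ee_rot: [179.9, -0.2, 139.7]
force: [-0.2, 0.8, 5.8]
gripper_width: 19.0
[-42.42258276  35.27631967] 55.17331109598528 140.2549262296392 [ -6.  11. 103.   0.  66. -56.]
```

View pics/f.png

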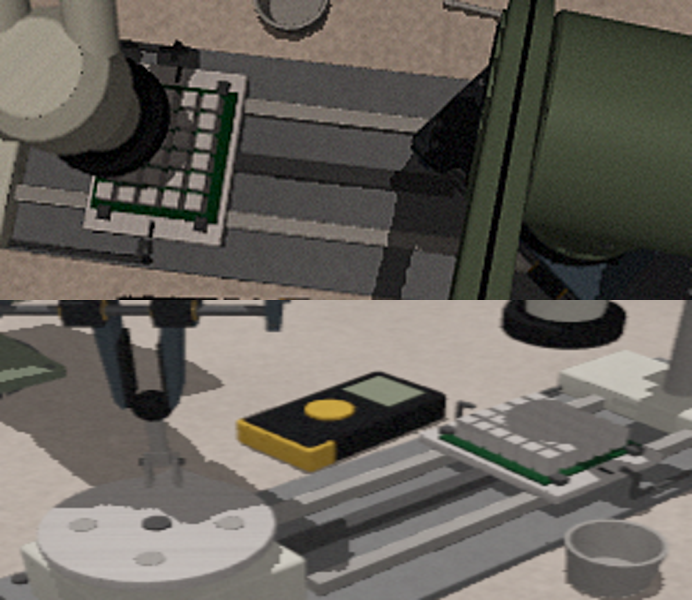

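The mark lines up with the pointer (lower one: mark at (151,230), pointer at (146,248), along the slightly tilted bed axis). The grip has crept to the upper part of the ball (gap 19, +6 N upward), so I'll regrip lower before folding.

```bash
python3 -m jog '0 0 0 0 0 0;0 0 0 0 0 0;0 0 0 0 0 0;0 0 .003 0 0 0;0 0 .006 0 0 0;0 0 .006 0 0 0;0 0 .006 0 0 0' -.1
python3 - <<'E'
from h import *
T=lambda x,y:(90+x/2.307,170+y/2.307)
print(atz("top",T(151,230),40),atz("top",T(146,248),47))
w=grab_frame("wrist")
print(state()["ee_pos"],spot_in("handle","wrist")[:2])
cv2.imwrite("pics/g.png",w[:,:,::-1])
hub=np.array([525.7,-74.]);u=np.array([np.cos(np.radians(140)),np.sin(np.radians(140))])
for a in (70,80,85,90):
    X=[*(hub+u*(58-60*np.cos(np.radians(a)))),126+60*np.sin(np.radians(a))];print(a,np.round(X),proj("wrist",X)[0])
E
```

```text
time_s: 9.07
ee_pos: [482.9, -38.7, 188.6]
ee_rot: [180.0, -0.2, 139.7]
force: [-0.2, -0.5, 0.5]
gripper_width: 40.8
[462.83140679 271.90653144  40.        ] [447.08072766 271.74477118  47.        ]
[483.11232699 -38.70602293 188.74501063] [{'rect': [257.1, 220.1, 309.6, 299.2], 'confidence': 0.85}]
70 [497. -50. 182.] [281.00833421 298.46310768]
80 [489. -43. 185.] [280.90328678 283.70278998]
85 [485. -40. 186.] [280.84864529 275.15915134]
90 [481. -37. 186.] [280.79357719 265.96107011]
```

View pics/g.png

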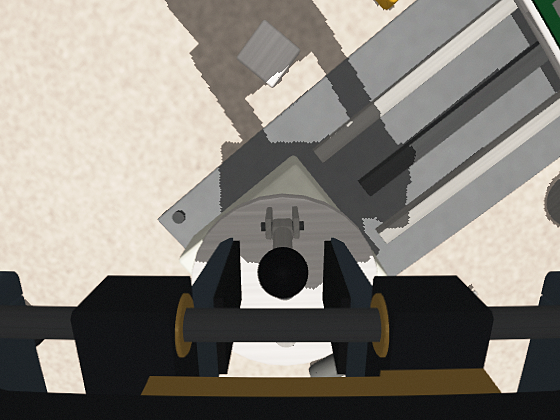

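The ball is at (282,273), about 86° and centred. I'll grip and fold.

```bash
python3 -m jog '0 0 0 0 0 0;0 0 0 0 0 0;0 0 0 0 0 0;0 0 0 0 0 0;0 0 0 0 0 0;-.0166 0 .0023 0 0 0;-.0327 0 .0069 0 0 0;-.048 0 .0138 0 0 0;-.0621 0 .0226 0 0 0;-.075 0 .0334 0 0 0;-.0862 0 .0458 0 0 0;-.0955 0 .0597 0 0 0;-.1029 0 .0748 0 0 0;-.108 0 .0907 0 0 0;-.1109 0 .1072 0 0 0;-.1116 0 .119 0 0 0;-.1116 0 .119 0 0 0;-.1116 0 .119 0 0 0' -1 12
python3 -m jog '0 0 0 0 0 0;0 0 0 0 0 0;0 0 0 0 0 0;0 0 0 0 0 0;0 0 0 0 0 0;0 0 0 0 0 0;0 0 0 0 0 0' 0.4
python3 -m jog '0 0 -.03 0 0 0;0 0 -.06 0 0 0;0 0 -.1 0 0 0;0 0 -.14 0 0 0;0 0 -.14 0 0 0;0 0 -.14 0 0 0' 1
python3 - <<'E'
from h import *
s=state();w=grab_frame("wrist")
print(spot_in("handle","wrist")[:2]);t=grab_frame("top");a=grab_frame("scene")[100:250,150:400]
cv2.imwrite("pics/h.png",np.hstack([cv2.resize(w,(400,300)),cv2.resize(a,(400,300))])[:,:,::-1])
hub=np.array([525.7,-74.]);u=np.array([np.cos(np.radians(140)),np.sin(np.radians(140))])
for q in (0,10,20,30):
    X=[*(hub+u*(58-60*np.cos(np.radians(q)))),126+60*np.sin(np.radians(q))];print(q,proj("wrist",X)[0],proj("scene",X)[0])
E
```

```text
time_s: 10.67
ee_pos: [526.1, -74.0, 128.8]
ee_rot: [179.9, -0.3, 139.7]
force: [1.2, 6.4, 0.9]
gripper_width: 23.1
time_s: 11.25
ee_pos: [526.1, -74.2, 128.8]
ee_rot: [179.9, -0.3, 139.6]
force: [-0.4, -0.1, 0.7]
gripper_width: 63.2
time_s: 11.75
ee_pos: [526.8, -74.7, 199.5]
ee_rot: [179.8, -0.1, 139.7]
force: [-1.0, -0.3, -0.9]
gripper_width: 91.0
[{'rect': [263.4, 137.0, 302.9, 243.5], 'confidence': 0.78}]
0 [281.27436659 230.62755504] [204.81507825 201.26316986]
10 [281.26129542 234.48897003] [204.29926778 195.83538594]
20 [281.23154981 235.83053396] [203.92146933 189.83643234]
30 [281.1837729  234.26225911] [203.69798857 183.48151468]
```

View pics/h.png

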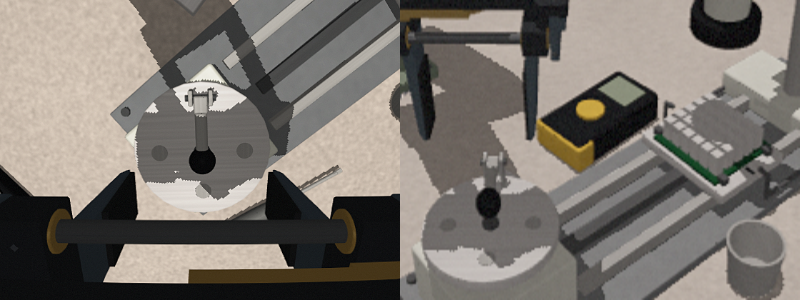

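The ball is over the hub: scene row ≈202 against 201 predicted for 0° and 196 for 10°. I'll retreat and do a final check.

```bash
python3 -m jog '0 0 -.08 0 0 0;0 0 -.16 0 0 0;.06 .06 -.16 0 0 0;.12 .12 -.16 0 0 0;.18 .18 -.16 0 0 0;.24 .24 -.16 0 0 0;.24 .24 -.16 0 0 0;.24 .24 -.16 0 0 0' | head -2
python3 - <<'E'
from h import *
t=grab_frame("top");print(tip_of("carriage","top")[:1],tip_of("hub","top")[:1])
b=t[170:300,90:390];a=grab_frame("scene")
print(spot_in("handle","scene")[:1])
cv2.imwrite("pics/i.png",np.vstack([cv2.resize(b,(692,300),interpolation=2),np.hstack([cv2.resize(a[170:260,140:260],(400,300),interpolation=2),cv2.resize(a[130:230,270:390],(292,300))])])[:,:,::-1])
E
```

```text
time_s: 12.62
ee_pos: [511.4, 96.3, 277.3]
[{'location': [170.0, 238.3], 'confidence': 0.84}] [{'location': [337.9, 253.5], 'confidence': 0.69}]
[{'rect': [196.5, 180.3, 213.8, 211.1], 'confidence': 0.61}]
```

View pics/i.png

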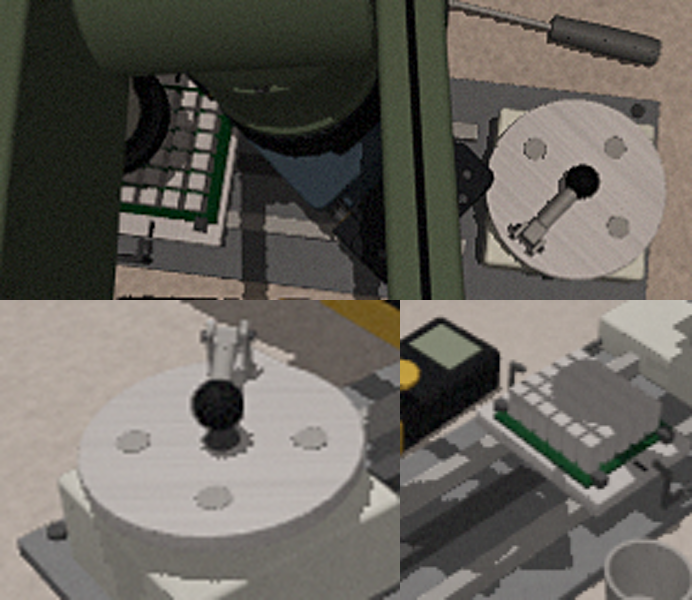

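Handle flat: the ball is at scene (205.4,201.5), which fits 0°. The mark is still at the pointer, as before. I'll check the force and hand in.

```bash
python3 - <<'E'
from h import *
T=lambda x,y:(90+x/2.307,170+y/2.307)
print(atz("top",T(150,232),40),atz("top",(170,238.3),0))
s=state();print(s["force"],s["time_s"],s["qvel"].round(2))
if np.abs(s["force"]).max()<3: print(job_done())
E
```

```text
[461.06963168 272.49567661  40.        ] [532.71767147 263.46296857   0.        ]
[-0.07721319 -0.06619591 -0.52790979] 12.8667 [-0.   -0.18 -0.24  0.11 -0.05  0.16]
the job is handed in; nothing more can be done
None
```

The job is handed in at about 13 s of the 56 s allowed; no verdict was reported. I swung the handle up to about 86°, cranked the wheel about 195° clockwise, regripped the ball, folded the handle flat and backed off.

| Last check | Result |
|---|---|
| Carriage mark position (y) | about 272 mm |
| Pointer position (y) | 270–272 mm |
| Handle angle | about 0°, ball over the hub in two camera views |
| Tool force at hand-in | about 0.5 N, so nothing touched |

- **Disagreement:** the trained network placed the carriage origin at y ≈ 263 mm, about 8 mm short of the pointers. The arm and microscope hid much of the carriage in that picture. I trusted the marks and the wheel's travel, which agree with each other. Both readings are within the 12 mm limit.
- **Retreat:** the arm moved the opposite way from what I meant, out over the bed and carriage, with the fingertips about 255 mm above the table. The force reading gave no sign of contact once the arm had stopped.

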